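Clamp a sample slide on the viewing stand

ROBOT

A 7-joint arm with a two-finger parallel gripper is mounted at the origin on the work surface. World frame = base frame: x ahead of the robot, y to its left, z up, the work surface at z = 0. Lengths are in m, angles in rad, forces in N, time in s.
With the tool pointing down it reaches from about 0.4 to 0.85 m from the base axis. Payload 4.5 kg.
Tool frame: the origin (TCP) lies at the very end of the fingers, on their centre line; the grasp point (between the pads) lies 19 mm behind it (env.grip_point_offset is the distance from the TCP to the grasp point, in m); z points along the fingers, y is the line along which they close (so a half turn about z gives the same grasp; the last joint's range is limited). The gripper opens to 88 mm and grips with 3 to 60 N. Pads are 18 mm wide; open, the fingers measure 123 mm over their backs; the gripper's body (75 mm by 187 mm) begins 45 mm behind the grasp point.
Start: joints at [-1.104, 0.689, -0.195, 1.565, 0.157, 0.902, -0.215], TCP at [0.262, 0.567, 0.239] pointing down, gripper open.
Joint ranges: [-3.01, 3.01], [-0.46, 2.08], [-1.47, 1.51], [0.13, 2.56], [-1, 4.14], [0.04, 2.09], [-2.66, 2.66]. Speed limits (rad/s): [2.57, 2.57, 3.14, 3.14, 3.14, 3.14, 3.14].

INTERFACE

Orientations are given as a rotation vector (axis times angle).
In Python, from cell import env, camera, close_job gives the robot as it stands. The module is installed in compiled form; this text tells all that it offers.
- The arm moves only by the shell command python3 -m handwheel 'ROWS'. ROWS is JSON, a list that holds one entry, the list of rows, each a list of 7 numbers: the shift along the world's x, y, z in mm, then the turn, a rotation vector about the world's x, y, z in degrees, then the closure, from 0 (fully open) to 1 (shut). A call has exactly 10 rows; each row shifts and turns the commanded pose from where the row before left it; what a row does not reach is not made up. A row lasts 1/8 s, in which the tool goes at most 62.5 mm and 10.7 degrees, less where a joint would pass 70% of its speed; a pose out of reach is approached as far as the arm can. A call with a gripper value outside its range is refused whole. The fingers move at their own pace and stop on an object; the grip force is fixed at half the most. Time passes only in rows, so rows that do not move let the fingers close, or fill a call up. It gives the time, the measured TCP pose, the force, the opening and the grip force at its end, in the units of the state.
- env.observe(): the state, without advancing time (a new reading comes with each control period).
- camera(name): name is "scene" or "top" or "wrist"; returns a dict with "color" (480x640x3 uint8, blue, green, red), "K" (3x3 intrinsics, pixels), "rvec" (rotation vector, rad) and "tvec" (3), from world to camera coordinates, as OpenCV has them. Camera axes: x right, y down, z forward; pixel columns grow to the right and rows downward; lengths in m; the calibration is good to about 2 mm. The wrist camera is an equidistant fisheye: a pixel r from the principal point sees the ray r / f radians off the axis. A picture is of the moment at which its call begins. There is no depth.
- close_job(): hands the job in; it is judged then, once.
The state is a dict: "clock": time; "q": joint angles; "joint_velocities": joint speeds; "tau": joint torques, N m; "tcp_pos": TCP position; "tcp_rot": TCP orientation; "ft_force": force on the tool from outside, world axes, zero at the start; "torque": the same for the moment, N m; "finger_gap": opening from 0.0 (shut) to 1.0 (fully open); "gripper_force": force on a finger pad.
Only numpy, scipy, OpenCV 4.12 (cv2) and the standard library are available. Lean on these libraries where they do the work, as an engineer would, in place of code of your own. Each camera call takes 0.05 s, during which the arm holds its last target. There are 200 camera calls.

TASK

Take the framed glass sample slide from its wooden rest block and clamp it on the viewing stand: with the slide itself, push the sprung curved arm back, set the slide flat on the bed behind the low metal edge bar, and let it go only once it is bearing against the bar, square and about centred over the lit window. It is glass: ease it gently against the bar, never jamming it against any part of the stand or letting the spring snap it over. Leave the two bottles and the beaker where they are.

Things in the scene. Friction and masses are not known exactly. Their poses are not given: they have to be found in the camera images.
- slide: Sample slide: flat plate 60 (x) x 80 (y) x 10 mm thick, brown wooden frame round an amber pane, about 0.08 to 0.15 kg. Origin: centre of its underside, z up. Starts on the rest block, overhanging it about 10 mm at both x sides, so it can be pinched from above across its 60 mm. On the stand its y axis must lie along the stand's y (either way round).
- rest: Fixed light-wood block 40 (x) x 66 (y) x 25 mm high on which the slide lies. Origin at the centre of its underside.
- stand: Viewing stand, fixed. Origin on the table under the bed's centre, z up; the y axis runs from the sprung arm to the edge bar. White base x -73 to 97, y -105 to 105, 10 mm high; grey bed 44 (x) x 164 (y) mm, top 35 mm above the table. The slide is wider than the bed, overhanging 8 mm at each x side: room for fingers.
- window (a point): Centre of the white lit window (34 x 60 mm) flush in the bed's top, at x = 0, y = 0 of the stand, 35 mm above the table.
- bar_middle (a point): Middle of the span in which the edge bar may be screwed (stand x = 0, y = 40 mm, bed height). The bar's own setting is NOT measured: its face towards the slide is anywhere from y = 30 to 50 mm, parallel to the stand's x. Dark steel, 60 mm long, 12 wide, 7 mm above the bed, two lugs 4 mm high behind it. A seated slide's centre is so at y = -10 to +10 mm.
- clip (a joint): Angle of the sprung curved steel arm, rad: 0 at rest, grows to 0.55 (hard stop) as the tip is pushed back to the stand's -y; about 0.1 to 0.4 with the slide seated. The tip moves 75 mm per rad. The spring pushes the tip towards the bar (+y) with about 1.8 N at rest plus 0.2 N per mm pushed back; hardly damped, so it snaps if let go.
- clip_tip (a point): Centre of the bead at the arm's tip: upright steel cylinder, radius 6 mm, from 1 to 25 mm above the bed (this point 13 mm above it). At rest at x = 0, y = -28 mm of the stand, so its face is at y = -22 mm and the gap to the bar is 52 to 72 mm, less than the slide's 80 mm. The slide rubs on it (a few N) while being lowered, so make sure it reaches the bed.
- clip_pivot (a point): Axis of the arm's upright post (radius 9 mm, top 64 mm above the table) at x = 75, y = -28 mm of the stand; this point 48 mm above the table. From it the arm, a 3 mm thick strip 24 mm tall, runs to the bead, bowing out up to 22 mm to -y.
- amber_bottle: Bystander: amber glass jar with a cork, 60 mm across, 100 mm tall. Origin at its foot.
- dropper_bottle: Bystander: small amber bottle, 26 mm across, 75 mm tall. Origin at its foot.
- beaker: Bystander: glass beaker 60 mm across, 75 mm tall. Origin at its foot.
Mind the look-alikes: they are no part of the job. What is meant by the slide is not black, and is the smaller of those in its own colour. Several things have the shape of the rest; the one meant has the colours described above.

How it is judged:
By the outcome, as a careful person would: the job done as asked, in the order asked, and still so for the second after the job is handed in, with the robot touching nothing.
It also fails if it takes over 67 s, if anything falls off the work surface, if the arm or the gripper's body presses on something with over 40 N, if the wrist force passes 120 N, or if a joint passes its speed limit or range.

## Working session

There is one attempt and no reset: what is moved stays moved. The work goes in short steps, Python scripts to look and compute and a shell command to move; the robot and the scene stay as the last step left them, time stands still between calls to the robot, and variables do not carry over. Pictures are saved under pics/ and viewed, at most 10 in all, crops included, and the job is handed in when it is done.

```bash
mkdir -p pics; cat > h.py <<'E'
import numpy as np, cv2
from cell import env, camera
def cam(n):
    c=camera(n); c['R']=cv2.Rodrigues(np.array(c['rvec'],float))[0]; c['t']=np.array(c['tvec'],float).ravel(); c['K']=np.array(c['K'],float); return c
def ray(c,uv,fish=False):
    K=c['K']; x=(uv[0]-K[0,2])/K[0,0]; y=(uv[1]-K[1,2])/K[1,1]
    if fish:
        r=np.hypot(x,y); d=np.array([x/r*np.sin(r),y/r*np.sin(r),np.cos(r)]) if r>0 else np.array([0,0,1.])
    else: d=np.array([x,y,1.])
    return -c['R'].T@c['t'], c['R'].T@d
def onz(c,uv,z,fish=False):
    o,d=ray(c,uv,fish); return o+d*(z-o[2])/d[2]
def px(c,p):
    q=c['R']@np.array(p)+c['t']; q=c['K']@q; return q[:2]/q[2]
E
python3 - <<'E'
from h import *
a=cam('top');b=cam('scene')
cv2.imwrite('pics/top.png',a['color']);cv2.imwrite('pics/scene.png',b['color'])
print(a['K'],a['rvec'],a['t'],-b['R'].T@b['t'])
s=env.observe();print(s['clock'],s['tcp_pos'],s['tcp_rot'],s['finger_gap'])
E
```

```text
[[475.7837185    0.         320.78904867]
 [  0.         475.7837185  242.03610552]
 [  0.           0.           1.        ]] [ 2.10534268 -2.12497922  0.22475674] [0.04649559 0.6493273  0.90347972] [1.38752087 0.13550141 0.5739968 ]
0.1 [0.26192526 0.56685502 0.23799531] [-6.74322894e-01 -3.06811822e+00  2.54039890e-03] 0.9992185934697866
```

View pics/top.png

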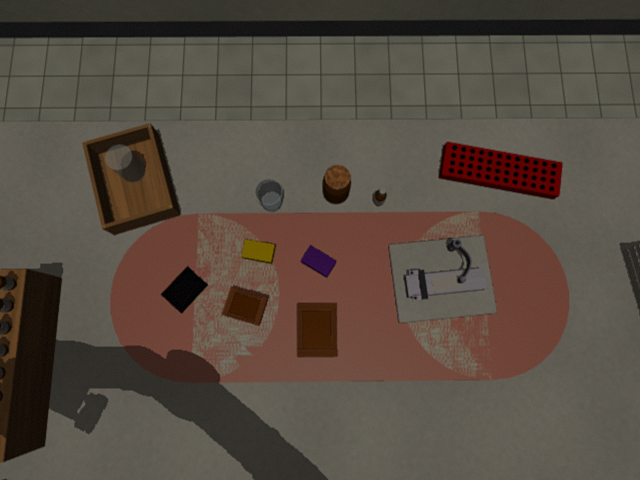

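View pics/scene.png

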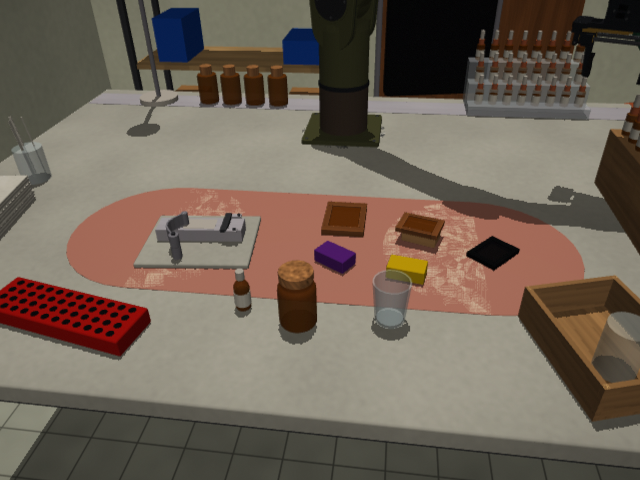

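The scene shows three slide-like things in the top view. At (245,305) there is a small brown slide on a light block, at (317,329) a larger brown one lying flat, and at (185,289) a black one. I choose (245,305), since it is the smaller brown one and sits on the light-wood rest. The yellow block (258,251) and purple block (318,261) have the shape of the rest. The stand is at (442,279), with the bar at its left end (422,284) and the post at (452,243).

```bash
python3 - <<'E'
from h import *
a=cam('top');im=a['color']
c=cv2.resize(im[265:345,195:295],None,fx=4,fy=4,interpolation=cv2.INTER_CUBIC)
d=cv2.resize(im[225:330,380:505],None,fx=4.5,fy=4.5,interpolation=cv2.INTER_CUBIC)
o=np.zeros((800,580,3),np.uint8);o[:320,:400]=c;o[325:325+472,:562]=d
cv2.imwrite('pics/crop.png',o)
hsv=cv2.cvtColor(im,cv2.COLOR_BGR2HSV)
m=((hsv[...,0]<20)&(hsv[...,1]>165)&(hsv[...,2]<150)).astype(np.uint8)
def rect(m,z,box):
    k=np.zeros_like(m);x0,y0,x1,y1=box;k[y0:y1,x0:x1]=m[y0:y1,x0:x1]
    cs,_=cv2.findContours(k,cv2.RETR_EXTERNAL,cv2.CHAIN_APPROX_NONE)
    q=max(cs,key=cv2.contourArea)[:,0].astype(float)
    w=np.array([onz(a,p,z)[:2] for p in q])*1000
    print(cv2.minAreaRect(w.astype(np.float32)), cv2.minAreaRect(q.astype(np.float32)))
rect(m,.035,(205,265,290,345))
rect(m,.01,(290,290,345,365))
w=((hsv[...,1]<40)&(hsv[...,2]>115)).astype(np.uint8)
rect(w,.01,(380,225,505,330))
for p in [(245,305),(442,279),(185,289)]: print(hsv[p[1],p[0]],onz(a,p,.03))
print(hsv[312,440],hsv[300,380])
E
```

```text
((525.0155029296875, 197.45895385742188), (79.7891845703125, 59.22517395019531), 73.39070129394531) ((244.65127563476562, 305.48565673828125), (39.22111892700195, 29.345294952392578), 16.389541625976562)
((476.2880859375, 50.95029830932617), (81.96238708496094, 108.61080169677734), 89.46175384521484) ((316.5, 329.5), (53.0, 39.0), 90.0)Traceback (most recent call last):
  File "<stdin>", line 18, in <module>
  File "<stdin>", line 12, in rect
ValueError: max() iterable argument is empty
```

View pics/crop.png

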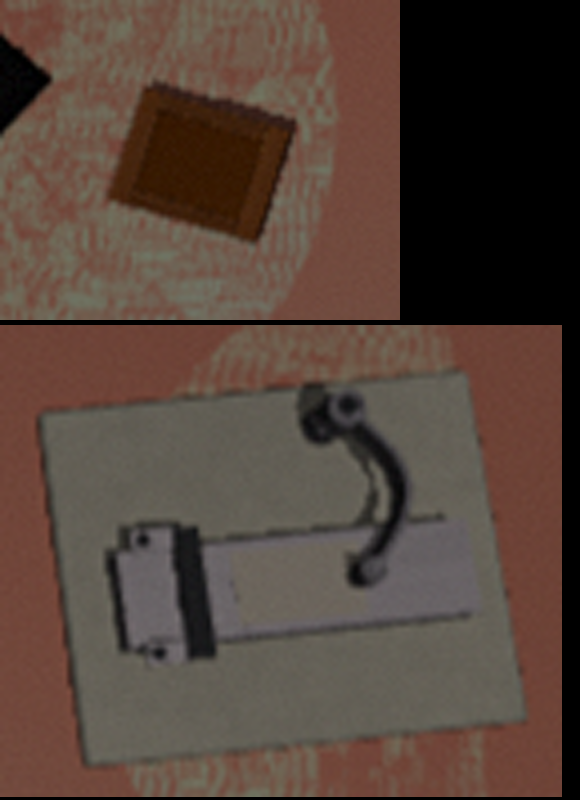

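The crop confirms the amber pane in a brown frame. The bar's front edge runs through crop (200,530) to (216,655), and the bead is at (367,570). I compute the stand pose from the base corners next.

```bash
python3 - <<'E'
from h import *
a=cam('top')
f=lambda u,v:((u+.5)/4.5-.5+380,(v-325+.5)/4.5-.5+225)
P=np.array([onz(a,f(*p),.01)[:2] for p in [(40,413),(468,373),(525,720),(85,765)]])
S=np.array([(.097,.105),(.097,-.105),(-.073,-.105),(-.073,.105)])
A=P-P.mean(0);B=S-S.mean(0)
H=B.T@A;U,_,Vt=np.linalg.svd(H);R=Vt.T@np.diag([1,np.sign(np.linalg.det(H))])@U.T
t=P.mean(0)-R@S.mean(0)
print(np.degrees(np.arctan2(R[1,0],R[0,0])),t,(P-(S@R.T+t))*1000)
for n,p,z in [('bar',(201,528),.042),('bar',(217,655),.042),('bead',(367,570),.06),('win',(233,580),.035),('post',(348,405),.064),('bedend',(475,575),.035)]:
    print(n,(R.T@(onz(a,f(*p),z)[:2]-t))*1000)
s=env.observe();Rt=cv2.Rodrigues(np.array(s['tcp_rot']))[0];print(Rt.round(3))
E
```

```text
4.943911041968556 [ 0.56937435 -0.21799609] [[-1.28030601 -1.22201106]
 [-1.49874513  0.4722718 ]
 [ 1.71954288  1.74187784]
 [ 1.05950827 -0.99213858]]
bar [28.90018555 42.24151926]
bar [-29.55254449  43.1689188 ]
bead [  0.58168877 -25.2416304 ]
win [ 4.39211785 29.268829  ]
post [ 75.75258866 -27.16019669]
bedend [ -3.9723479  -82.39016178]
[[-0.908  0.419 -0.   ]
 [ 0.419  0.908 -0.001]
 [-0.    -0.001 -1.   ]]
```

```bash
python3 -m handwheel '[[[26,-37,-8,0,0,-8.2,0],[26,-37,-8,0,0,-8.2,0],[26,-37,-8,0,0,-8.2,0],[26,-37,-8,0,0,-8.2,0],[26,-37,-8,0,0,-8.2,0],[26,-37,-8,0,0,-8.2,0],[26,-37,-8,0,0,-8.2,0],[26,-37,-8,0,0,-8.2,0],[27,-37,-8,0,0,-8.2,0],[28,-37,-8,0,0,-8.2,0]]]'
cat >> h.py <<'E'
def yaw(s): 
    R=cv2.Rodrigues(np.array(s['tcp_rot']))[0]; return np.degrees(np.arctan2(R[1,1],R[0,1])),R
def st():
    s=env.observe();y,R=yaw(s);print('t',round(s['clock'],2),'tcp',(np.array(s['tcp_pos'])*1000).round(1),'yaw',round(y,2),'tilt',(R[:2,2]*57.3).round(2),'F',np.round(s['ft_force'],1),'M',np.round(s['torque'],2),'gap',round(s['finger_gap']*88,1),'gf',round(s['gripper_force'],1),'q',np.round(s['q'],2))
def standxy(p,t=(569.4,-218.),a=4.94):
    a=np.radians(a);R=np.array([[np.cos(a),-np.sin(a)],[np.sin(a),np.cos(a)]]);return R.T@(np.array(p)[:2]-t)
E
python3 - <<'E'
from h import *
st();w=cam('wrist');cv2.imwrite('pics/w1.png',w['color'])
E
```

```text
clock: 1.45
tcp_pos: [0.5258, 0.1964, 0.1584]
tcp_rot: [-2.526, -1.868, -0.0]
ft_force: [-0.2, 0.2, 0.2]
finger_gap: 1.002
gripper_force: 0.0
t 1.45 tcp [525.8 196.4 158.4] yaw -17.04 tilt [0.   0.01] F [-0.2  0.2  0.2] M [-0.01  0.08  0.  ] gap 88.1 gf 0.0 q [-0.52  0.72  0.13  1.85 -0.16  0.58 -0.58]
```

View pics/w1.png

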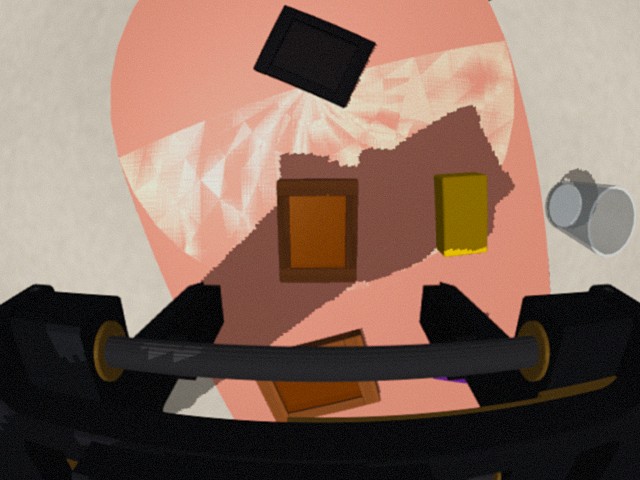

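The wrist view shows the chosen slide at (317,230), square with the fingers (mid about 321), with nothing in the way. I'll check its position from this view and make most of the descent.

```bash
python3 - <<'E'
from h import *
w=cam('wrist')
P=np.array([onz(w,p,.035,True)[:2]*1000 for p in [(278,180),(357,179),(356,282),(279,281)]])
print(P.mean(0),cv2.minAreaRect(P.astype(np.float32)),P)
E
python3 -m handwheel '[[[0,0,-11,0,0,0.4,0],[0,0,-11,0,0,0,0],[0,0,-11,0,0,0,0],[0,0,-11,0,0,0,0],[0,0,-11,0,0,0,0],[0,0,-11,0,0,0,0],[0,0,-11,0,0,0,0],[0,0,-11,0,0,0,0],[0,0,-11,0,0,0,0],[0,0,-1,0,0,0,0]]]'
```

```text
[527.92312865 189.54643623] ((528.5353393554688, 189.74058532714844), (80.30577850341797, 60.339454650878906), 71.30249786376953) [[512.68535364 235.88951026]
 [567.68022626 218.88270773]
 [544.24097139 142.03520671]
 [487.08596332 161.3783202 ]]
clock: 2.8
tcp_pos: [0.5246, 0.1972, 0.0578]
tcp_rot: [-2.515, -1.882, 0.002]
ft_force: [0.4, -0.7, -0.5]
finger_gap: 1.002
gripper_force: 0.0
```

Wrist and top disagree by 8 mm along y, so I use the scene view as a tie-breaker.

```bash
python3 - <<'E'
from h import *
im=cv2.imread('pics/scene.png');b=cam('scene')
hsv=cv2.cvtColor(im,cv2.COLOR_BGR2HSV)
m=((hsv[...,0]<20)&(hsv[...,1]>165)&(hsv[...,2]<170)).astype(np.uint8);k=np.zeros_like(m);k[205:250,385:455]=m[205:250,385:455]
q=max(cv2.findContours(k,0,1)[0],key=cv2.contourArea);print(cv2.boundingRect(q),cv2.approxPolyDP(q,4,True)[:,0].tolist())
for c,a in (((525,197.5),-16.6),((528,189.6),-18.)):
    a=np.radians(a);ex=np.array([np.cos(a),np.sin(a)])*30;ey=np.array([-np.sin(a),np.cos(a)])*40
    print([px(b,[*((np.array(c)+i*ex+j*ey)/1000),.035]).round(0).tolist() for i,j in((1,1),(1,-1),(-1,-1),(-1,1))])
w=cam('wrist');print((-w['R'].T@w['t']),w['K'][0])
cv2.imwrite('pics/w2.png',w['color'])
E
```

```text
(396, 213, 48, 27) [[396, 226], [436, 239], [443, 221], [404, 213]]
[[436.0, 237.0], [394.0, 227.0], [403.0, 212.0], [444.0, 221.0]]
[[431.0, 237.0], [389.0, 228.0], [400.0, 213.0], [440.0, 221.0]]
[0.54430706 0.26371845 0.20495678] [371.64829954   0.         321.18171104]
```

View pics/w2.png

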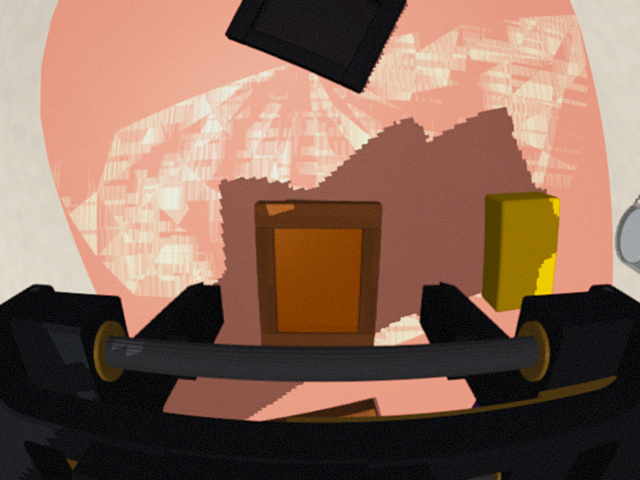

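The scene view agrees with the top view at (525,197.5). In the wrist view the slide (255–381) sits centred between the fingers, so I descend and grip.

```bash
python3 -m handwheel '[[[0,0,-10,0,0,0,0],[0,0,-10,0,0,0,0],[0,0,-10,0,0,0,0],[0,0,-10,0,0,0,0],[0,0,-6,0,0,0,0],[0,0,0,0,0,0,0],[0,0,0,0,0,0,0.2],[0,0,0,0,0,0,0.3],[0,0,0,0,0,0,0.4],[0,0,0,0,0,0,0.5]]]'
python3 -m handwheel '[[[0,0,0,0,0,0,0.5],[0,0,0,0,0,0,0.5],[0,0,0,0,0,0,0.5],[0,0,0,0,0,0,0.5],[0,0,3,0,0,0,0.5],[0,0,8,0,0,0,0.5],[0,0,15,0,0,0,0.5],[0,0,20,0,0,0,0.5],[0,0,20,0,0,0,0.5],[0,0,14,0,0,0,0.5]]]'
python3 - <<'E'
from h import *
st()
E
```

```text
clock: 4.15
tcp_pos: [0.5251, 0.1975, 0.013]
tcp_rot: [2.515, 1.882, 0.0]
ft_force: [-1.3, 0.4, 2.2]
finger_gap: 0.675
gripper_force: 30.0
clock: 5.4
tcp_pos: [0.5256, 0.1975, 0.0944]
tcp_rot: [2.515, 1.881, 0.003]
ft_force: [0.4, 0.2, -1.0]
finger_gap: 0.67
gripper_force: 30.0
t 5.4 tcp [525.6 197.5  94.4] yaw -16.4 tilt [0.09 0.03] F [ 0.4  0.2 -1. ] M [-0.12  0.05  0.01] gap 59.0 gf 30.0 q [-0.5   0.82  0.1   1.88 -0.17  0.44 -0.57]
```

```bash
python3 -m handwheel '[[[2,-20,0,0,0,2.1,0.5],[4,-40,0,0,0,2.1,0.5],[4,-42,0,0,0,2.1,0.5],[5,-42,0,0,0,2.1,0.5],[5,-42,0,0,0,2.1,0.5],[5,-42,0,0,0,2.1,0.5],[5,-42,0,0,0,2.2,0.5],[5,-42,0,0,0,2.2,0.5],[4,-40,0,0,0,2.2,0.5],[2,-35,0,0,0,2.2,0.5]]]'
python3 - <<'E'
from h import *
st();s=env.observe();print(standxy(np.array(s['tcp_pos'])*1000))
cs=[cv2.resize(cam('top')['color'][215:335,370:510],None,fx=4,fy=4,interpolation=cv2.INTER_CUBIC)]
w=cam('wrist');np.savez('w3.npz',**{k:w[k] for k in('K','R','t','color')})
cv2.imwrite('pics/w3.png',w['color'])
E
```

```text
clock: 6.65
tcp_pos: [0.566, -0.1917, 0.0932]
tcp_rot: [2.122, 2.316, -0.001]
ft_force: [0.3, 0.6, -1.4]
finger_gap: 0.673
gripper_force: 30.0
t 6.65 tcp [ 566.  -191.7   93.2] yaw 5.01 tilt [ 0.01 -0.05] F [ 0.3  0.6 -1.4] M [-0.08 -0.01 -0.01] gap 59.2 gf 30.0 q [ 0.31  0.85 -0.11  1.77  0.16  0.53  0.19]
[-1.12277994 26.4494699 ]
```

View pics/w3.png

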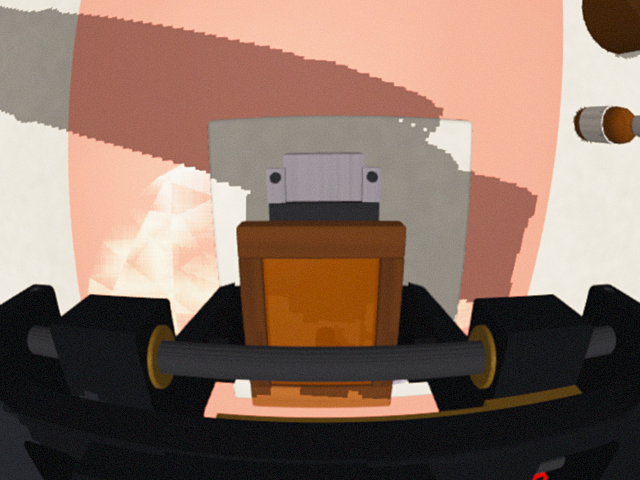

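The wrist view shows the slide (238–405, centre 321) parallel to the bar (269–379, centre 324), and the base's far edge is level at v=121, so it is square and centred. Next I lower it to just above bar height, in front of the bead.

```bash
python3 -m handwheel '[[[0.5,0,-6,0,0,0,0.5],[0.5,0,-8,0,0,0,0.5],[0,0,-8,0,0,0,0.5],[0,0,-8,0,0,0,0.5],[0,0,-8,0,0,0,0.5],[0,0,-8,0,0,0,0.5],[0,0,-6,0,0,0,0.5],[0,0,-4,0,0,0,0.5],[0,0,-2,0,0,0,0.5],[0,0,0,0,0,0,0.5]]]'
python3 - <<'E'
from h import *
st();s=env.observe();print(standxy(np.array(s['tcp_pos'])*1000))
E
```

```text
clock: 8.0
tcp_pos: [0.5671, -0.1897, 0.0347]
tcp_rot: [2.122, 2.316, 0.0]
ft_force: [-1.0, 0.3, -0.7]
finger_gap: 0.675
gripper_force: 30.0
t 8.0 tcp [ 567.1 -189.7   34.7] yaw 5.0 tilt [ 0.01 -0.  ] F [-1.   0.3 -0.7] M [0.   0.08 0.01] gap 59.4 gf 30.0 q [ 0.29  0.95 -0.09  1.78  0.17  0.43  0.18]
[ 0.18215908 28.43603626]
```

```bash
python3 -m handwheel '[[[0.3,-3.5,0,0,0,0,0.5],[0.3,-3.5,0,0,0,0,0.5],[0.3,-3.5,0,0,0,0,0.5],[0.3,-3.5,0,0,0,0,0.5],[0.3,-3.5,0,0,0,0,0.5],[0.3,-3.5,0,0,0,0,0.5],[0.3,-3.5,0,0,0,0,0.5],[0.3,-3.5,0,0,0,0,0.5],[0.3,-3.5,0,0,0,0,0.5],[0,0,0,0,0,0,0.5]]]'
python3 - <<'E'
from h import *
st();s=env.observe();print(standxy(np.array(s['tcp_pos'])*1000))
cv2.imwrite('pics/w4.png',np.vstack([cv2.resize(cam('wrist')['color'][100:420,130:510],(560,472)),cv2.resize(cam('scene')['color'][190:280,120:280],None,fx=3.5,fy=3.5,interpolation=cv2.INTER_CUBIC)])[:800])
E
```

```text
clock: 9.25
tcp_pos: [0.5706, -0.2201, 0.0347]
tcp_rot: [-2.121, -2.317, -0.003]
ft_force: [-0.2, 6.2, 0.0]
finger_gap: 0.677
gripper_force: 30.0
t 9.25 tcp [ 570.6 -220.1   34.7] yaw 5.05 tilt [0.08 0.08] F [-0.2  6.2  0. ] M [ 1.12 -0.04  0.07] gap 59.6 gf 30.0 q [ 0.35  0.96 -0.1   1.73  0.18  0.46  0.22]
[ 1.02798145 -2.20439096]
```

```bash
python3 -c "
import cv2;i=cv2.imread('pics/w4.png');i=cv2.resize(i,None,fx=.76,fy=.76);cv2.imwrite('pics/w4b.png',i);print(i.shape)"
```

```text
(598, 426, 3)
```

View pics/w4b.png

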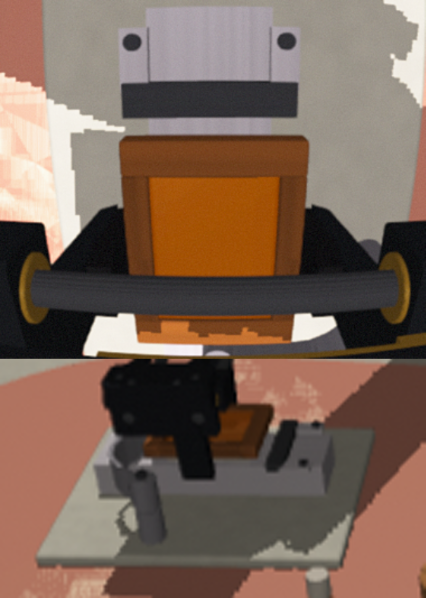

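The slide is clear of the bar: in the picture its front edge is at v=136, the bar face is at 117, and bed is visible between them. The arm is pushed back, and the 6.2 N reading matches the spring. I lower slowly and shift about 1 mm to -x.

```bash
python3 -m handwheel '[[[-0.5,0,-1.2,0,0,0,0.5],[-0.5,0,-1.2,0,0,0,0.5],[0,0,-1.2,0,0,0,0.5],[0,0,-1.2,0,0,0,0.5],[0,0,-1.2,0,0,0,0.5],[0,0,-1.2,0,0,0,0.5],[0,0,-1.2,0,0,0,0.5],[0,0,-1,0,0,0,0.5],[0,0,-1,0,0,0,0.5],[0,0,0,0,0,0,0.5]]]'
python3 - <<'E'
from h import *
st();s=env.observe();print(standxy(np.array(s['tcp_pos'])*1000))
E
```

```text
clock: 10.6
tcp_pos: [0.5697, -0.2199, 0.0246]
tcp_rot: [2.121, 2.317, 0.003]
ft_force: [-0.3, 6.1, 1.6]
finger_gap: 0.675
gripper_force: 30.0
t 10.6 tcp [ 569.7 -219.9   24.6] yaw 5.07 tilt [0.09 0.08] F [-0.3  6.1  1.6] M [1.03 0.03 0.  ] gap 59.4 gf 30.0 q [ 0.35  0.97 -0.1   1.74  0.18  0.44  0.22]
[ 0.16531384 -1.92072559]
```

```bash
python3 -m handwheel '[[[0,0,-0.5,0,0,0,0.5],[0,0,-0.5,0,0,0,0.5],[0,0,-0.5,0,0,0,0.5],[0,0,-0.4,0,0,0,0.5],[0,0,0,0,0,0,0.5],[0,0,0,0,0,0,0.5],[0,0,0,0,0,0,0.5],[0,0,0,0,0,0,0.5],[0,0,0,0,0,0,0.5],[0,0,0,0,0,0,0.5]]]'
python3 - <<'E'
from h import *
st()
E
python3 -m handwheel '[[[0,0,-0.4,0,0,0,0.5],[0,0,-0.3,0,0,0,0.5],[0,0,0,0,0,0,0.5],[0,0,0,0,0,0,0.5],[0,0,0,0,0,0,0.5],[0,0,0,0,0,0,0.5],[0,0,0,0,0,0,0.5],[0,0,0,0,0,0,0.5],[0,0,0,0,0,0,0.5],[0,0,0,0,0,0,0.5]]]'
python3 - <<'E'
from h import *
st()
E
```

```text
clock: 11.85
tcp_pos: [0.5697, -0.22, 0.023]
tcp_rot: [2.121, 2.317, 0.003]
ft_force: [-0.4, 6.1, 4.1]
finger_gap: 0.675
gripper_force: 30.0
t 11.85 tcp [ 569.7 -220.    23. ] yaw 5.07 tilt [0.09 0.07] F [-0.4  6.1  4.1] M [1.09 0.22 0.01] gap 59.4 gf 30.0 q [ 0.35  0.97 -0.1   1.74  0.18  0.44  0.21]
clock: 13.1
tcp_pos: [0.5698, -0.22, 0.023]
tcp_rot: [2.121, 2.317, 0.003]
ft_force: [-1.8, 7.1, 9.1]
finger_gap: 0.675
gripper_force: 30.0
t 13.1 tcp [ 569.8 -220.    23. ] yaw 5.07 tilt [0.09 0.06] F [-1.8  7.1  9.1] M [1.13 0.45 0.03] gap 59.4 gf 30.0 q [ 0.35  0.97 -0.1   1.74  0.18  0.44  0.21]
```

It is on the bed: TCP z stays at 23.0 while Fz rises. I relieve a little and ease towards the bar.

```bash
python3 -m handwheel '[[[0,0,0.4,0,0,0,0.5],[0,0.5,0,0,0,0,0.5],[0,0.5,0,0,0,0,0.5],[-0.1,0.5,0,0,0,0,0.5],[0,0.5,0,0,0,0,0.5],[-0.1,0.5,0,0,0,0,0.5],[0,0.5,0,0,0,0,0.5],[0,0,0,0,0,0,0.5],[0,0,0,0,0,0,0.5],[0,0,0,0,0,0,0.5]]]'
python3 - <<'E'
from h import *
st();s=env.observe();print(standxy(np.array(s['tcp_pos'])*1000))
cv2.imwrite('pics/w5.png',cv2.resize(cam('wrist')['color'][120:330,180:460],None,fx=2.8,fy=2.8))
E
```

```text
clock: 14.35
tcp_pos: [0.5696, -0.2189, 0.023]
tcp_rot: [2.121, 2.314, 0.001]
ft_force: [-0.7, 2.7, 5.2]
finger_gap: 0.674
gripper_force: 30.0
t 14.35 tcp [ 569.6 -218.9   23. ] yaw 4.99 tilt [ 0.12 -0.07] F [-0.7  2.7  5.2] M [0.54 0.27 0.03] gap 59.3 gf 30.0 q [ 0.34  0.97 -0.09  1.74  0.18  0.43  0.21]
[ 0.09894285 -0.91144965]
```

View pics/w5.png

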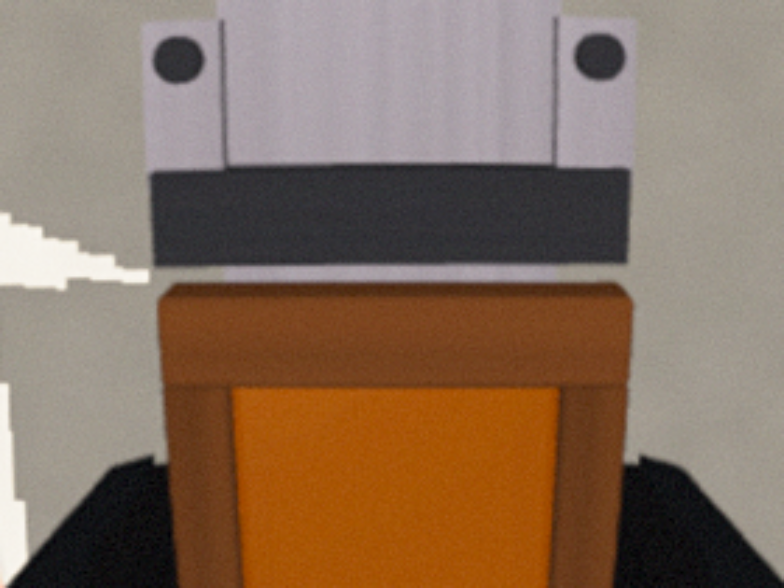

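The view shows the slide square to the bar, with a remaining gap of about 20 px (about 2.5 mm) between the bar edge at v=265 and the slide edge at v=285. Part of the commanded shift went into friction, so I keep easing.

```bash
python3 -m handwheel '[[[0,0.4,0.2,0,0,0,0.5],[0,0.4,0,0,0,0,0.5],[-0.1,0.4,0,0,0,0,0.5],[0,0.4,0,0,0,0,0.5],[0,0,0,0,0,0,0.5],[0,0,0,0,0,0,0.5],[0,0,0,0,0,0,0.5],[0,0,0,0,0,0,0.5],[0,0,0,0,0,0,0.5],[0,0,0,0,0,0,0.5]]]'
python3 - <<'E'
from h import *
st()
E
python3 -m handwheel '[[[0,0.3,0,0,0,0,0.5],[0,0.3,0,0,0,0,0.5],[0,0.3,0,0,0,0,0.5],[0,0,0,0,0,0,0.5],[0,0,0,0,0,0,0.5],[0,0,0,0,0,0,0.5],[0,0,0,0,0,0,0.5],[0,0,0,0,0,0,0.5],[0,0,0,0,0,0,0.5],[0,0,0,0,0,0,0.5]]]'
python3 - <<'E'
from h import *
st();s=env.observe();print(standxy(np.array(s['tcp_pos'])*1000))
E
```

```text
clock: 15.65
tcp_pos: [0.5692, -0.2174, 0.023]
tcp_rot: [2.121, 2.314, 0.0]
ft_force: [0.1, 3.2, 5.1]
finger_gap: 0.672
gripper_force: 30.0
t 15.65 tcp [ 569.2 -217.4   23. ] yaw 4.99 tilt [ 0.1  -0.07] F [0.1 3.2 5.1] M [0.4  0.24 0.02] gap 59.1 gf 30.0 q [ 0.34  0.97 -0.09  1.74  0.18  0.43  0.21]
clock: 16.9
tcp_pos: [0.5691, -0.2166, 0.023]
tcp_rot: [2.122, 2.314, -0.0]
ft_force: [0.6, 2.3, 5.7]
finger_gap: 0.673
gripper_force: 30.0
t 16.9 tcp [ 569.1 -216.6   23. ] yaw 4.97 tilt [ 0.08 -0.08] F [0.6 2.3 5.7] M [ 0.34  0.26 -0.02] gap 59.2 gf 30.0 q [ 0.34  0.97 -0.09  1.74  0.18  0.43  0.21]
[-0.22428825  1.41324869]
```

```bash
for i in 1; do :; done; python3 -m handwheel '[[[0,0.3,0,0,0,0,0.5],[0,0.3,0,0,0,0,0.5],[0,0.3,0,0,0,0,0.5],[0,0,0,0,0,0,0.5],[0,0,0,0,0,0,0.5],[0,0,0,0,0,0,0.5],[0,0,0,0,0,0,0.5],[0,0,0,0,0,0,0.5],[0,0,0,0,0,0,0.5],[0,0,0,0,0,0,0.5]]]'
python3 - <<'E'
from h import *
st()
E
python3 -m handwheel '[[[0,0.3,0,0,0,0,0.5],[0,0.3,0,0,0,0,0.5],[0,0,0,0,0,0,0.5],[0,0,0,0,0,0,0.5],[0,0,0,0,0,0,0.5],[0,0,0,0,0,0,0.5],[0,0,0,0,0,0,0.5],[0,0,0,0,0,0,0.5],[0,0,0,0,0,0,0.5],[0,0,0,0,0,0,0.5]]]'
python3 - <<'E'
from h import *
st()
E
```

```text
clock: 18.15
tcp_pos: [0.5689, -0.2158, 0.023]
tcp_rot: [2.122, 2.314, -0.001]
ft_force: [-0.0, 1.2, 6.5]
finger_gap: 0.67
gripper_force: 30.0
t 18.15 tcp [ 568.9 -215.8   23. ] yaw 4.97 tilt [ 0.07 -0.09] F [-0.   1.2  6.5] M [ 0.32  0.27 -0.03] gap 59.0 gf 30.0 q [ 0.34  0.97 -0.09  1.75  0.18  0.43  0.21]
clock: 19.4
tcp_pos: [0.5689, -0.2157, 0.023]
tcp_rot: [2.122, 2.314, -0.001]
ft_force: [-0.4, 0.2, 6.5]
finger_gap: 0.672
gripper_force: 30.0
t 19.4 tcp [ 568.9 -215.7   23. ] yaw 4.95 tilt [ 0.07 -0.12] F [-0.4  0.2  6.5] M [ 0.15  0.3  -0.02] gap 59.2 gf 30.0 q [ 0.34  0.97 -0.09  1.75  0.18  0.43  0.21]
```

```bash
python3 -m handwheel '[[[0,0.3,0,0,0,0,0.5],[0,0.3,0,0,0,0,0.5],[0,0.3,0,0,0,0,0.5],[0,0,0,0,0,0,0.5],[0,0,0,0,0,0,0.5],[0,0,0,0,0,0,0.5],[0,0,0,0,0,0,0.5],[0,0,0,0,0,0,0.5],[0,0,0,0,0,0,0.5],[0,0,0,0,0,0,0.5]]]'
python3 - <<'E'
from h import *
st()
cv2.imwrite('pics/w6.png',cv2.resize(cam('wrist')['color'][120:330,180:460],None,fx=2.8,fy=2.8))
E
```

```text
clock: 20.65
tcp_pos: [0.5689, -0.2157, 0.023]
tcp_rot: [2.122, 2.313, -0.002]
ft_force: [-0.5, -0.6, 5.1]
finger_gap: 0.673
gripper_force: 30.0
t 20.65 tcp [ 568.9 -215.7   23. ] yaw 4.93 tilt [ 0.08 -0.18] F [-0.5 -0.6  5.1] M [-0.09  0.21  0.06] gap 59.3 gf 30.0 q [ 0.33  0.97 -0.09  1.75  0.18  0.43  0.2 ]
```

View pics/w6.png

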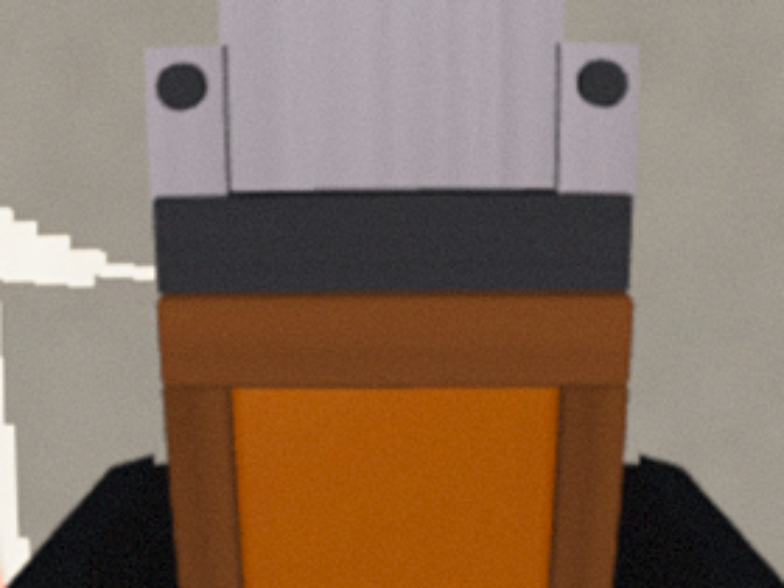

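The slide edge (v=294) now meets the bar, square and centred. The position stopped moving while the y force passed zero, which confirms it bears on the bar. I release gently and withdraw straight up.

```bash
python3 -m handwheel '[[[0,0,0,0,0,0,0.32],[0,0,0,0,0,0,0.28],[0,0,0,0,0,0,0.24],[0,0,0,0,0,0,0.2],[0,0,0,0,0,0,0.16],[0,0,0,0,0,0,0.12],[0,0,0,0,0,0,0.08],[0,0,0,0,0,0,0.04],[0,0,0,0,0,0,0],[0,0,0,0,0,0,0]]]'
python3 -m handwheel '[[[0,0,2,0,0,0,0],[0,0,4,0,0,0,0],[0,0,8,0,0,0,0],[0,0,10,0,0,0,0],[0,0,16,0,0,0,0],[0,0,20,0,0,0,0],[0,0,25,0,0,0,0],[0,0,25,0,0,0,0],[0,0,25,0,0,0,0],[0,0,15,0,0,0,0]]]'
python3 -m handwheel '[[[-15,30,5,0,0,0,0],[-15,30,5,0,0,0,0],[-15,30,5,0,0,0,0],[-15,30,5,0,0,0,0],[-15,30,5,0,0,0,0],[-15,30,0,0,0,0,0],[0,0,0,0,0,0,0],[0,0,0,0,0,0,0],[0,0,0,0,0,0,0],[0,0,0,0,0,0,0]]]'
python3 - <<'E'
from h import *
st()
a=cv2.resize(cam('top')['color'][225:330,380:505],None,fx=3,fy=3,interpolation=cv2.INTER_CUBIC)
b=cv2.resize(cam('scene')['color'][190:290,120:270],(375,250),interpolation=cv2.INTER_CUBIC)
cv2.imwrite('pics/f.png',np.vstack([a,b]))
E
```

```text
clock: 21.95
tcp_pos: [0.5685, -0.2132, 0.0223]
tcp_rot: [-2.122, -2.316, -0.0]
ft_force: [0.8, -0.1, 0.1]
finger_gap: 0.998
gripper_force: 0.0
clock: 23.2
tcp_pos: [0.5691, -0.2134, 0.1748]
tcp_rot: [2.121, 2.314, 0.002]
ft_force: [0.1, -0.2, 0.3]
finger_gap: 1.0
gripper_force: 0.0
clock: 24.45
tcp_pos: [0.4788, -0.0341, 0.1973]
tcp_rot: [2.124, 2.314, -0.0]
ft_force: [0.1, 0.3, -0.2]
finger_gap: 1.001
gripper_force: 0.0
t 24.45 tcp [478.8 -34.1 197.3] yaw 4.91 tilt [ 0.02 -0.02] F [ 0.1  0.3 -0.2] M [-0.04  0.04  0.03] gap 88.1 gf 0.0 q [ 0.04  0.57 -0.1   2.04  0.11  0.54 -0.06]
```

View pics/f.png

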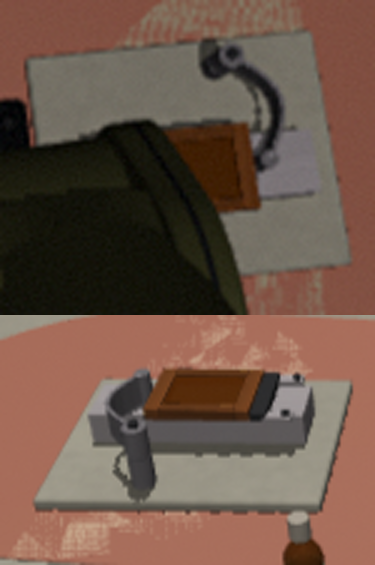

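The final views show the slide flat on the bed against the bar, with the bead bearing on its rear edge at (265,157). The robot is clear and the bottle near the stand is still in place, so I hand in.

```bash
python3 -c "from cell import close_job; print(close_job())"
```

```text
the job is handed in; nothing more can be done
None
```

The slide is clamped on the viewing stand, flat on the bed, bearing against the bar, square and about centred over the window (about 2 mm off along the stand's y); the job is handed in at about 25 s on the robot clock, and no verdict came back.

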